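# Open the safety-capped primer jar

## Task

Open the jar in the bench holder: squeeze both yellow tabs of its red safety cap, turn the cap anticlockwise to its stop by feel without forcing it, lift it off, and set it gently, the right way up (as it sat on the jar), flat inside the green tray. Let go of it there, and leave the other things on the bench where they are.

Things in the scene. Friction and masses are not known exactly. Their poses are not given: they have to be found in the camera images.
- cap_center (a point): Red safety cap, 42 mm high, 70 to 115 g, with ribbed yellow squeeze tabs on two opposite sides. The point is on its axis at half height of the tabs, 26 mm above its underside. Own x runs along the line through both tabs, z up. Tab faces are 66 mm apart when free, 56 mm when both are squeezed right in. Let go, they spring out and the cap locks or catches again: stay squeezed while turning and lifting.
- tab_a_face (a point): Middle of the outer face of the squeeze tab on the cap's own +x side: a flat upright yellow face 24 mm wide, 28 mm high. It slides 5 mm straight inward against a spring: 2 N to start, about 8 N at full travel. Both tabs must be in by 4 mm or more to unlock. More than 25 N on each tab (50 N from the fingers in all) crushes the cap.
- tab_b_face (a point): Middle of the face of the like tab on the cap's -x side. The cap has about 1.2 mm of sideways play on the neck; a grasp off-centre along the tabs' line leaves one tab locked and pushes sideways on the neck, so even out the side force after closing.
- cap_foot (a point): Centre of the cap's underside. Its skirt reaches 22 mm down over the neck, so 25 mm of straight lift brings it clear. With both tabs in, the cap turns anticlockwise (seen from above) until a firm stop; the turn differs from jar to jar, 30 to 57 degrees, and does not show: feel for it. Only in the last 8 degrees before the stop will it lift off.
- jar: White jar with a blue band, 88 mm across, fixed to the table in a square steel holder 120 x 120 mm. Origin on its axis at table level, z up; own x lies along the line of the tabs while the cap is shut. The shut cap's underside is 97.5 mm above the origin. Stop, catches and neck are plastic and break at more than 40 N between cap and jar.
- jar_mouth (a point): Centre of the top of the jar's neck, 116 mm above the table; the neck is 32 mm across. A sprung rubber seal on it pushes the shut cap up with about 5 N, so turning it takes a little torque, under 0.15 N m, until the stop is met. There the torque climbs steeply; winding on against the stop with more than about 0.5 N m breaks it.
- jar_collar (a point): Centre of the foot of the grey collar that holds the lock's catches around the neck, 96 mm above the table. The collar is 10 mm high and at most 56 mm across, so it lies within the width of the squeezed tabs; fingers reaching below the tabs pass outside it.
- tray: Shallow green square tray fixed to the table, 170 x 170 mm outside, wall 4 mm thick and 10 mm high, floor 4 mm thick. Origin at its centre at table level; x and y along its sides.
- thread_cone: Bystander: beige thread cone, 64 mm across the foot, 120 mm high. Origin at the centre of its underside.
- blue_cone: Bystander: blue thread cone, 64 mm across the foot, 120 mm high. Origin at the centre of its underside.
- bobbin: Bystander: steel bobbin, 25 mm across, 12.5 mm high, lying beside the jar. Origin at the centre of its underside.
- tape_roll: Bystander: cream roll of edge tape, 100 mm across, 18 mm high, lying flat. Origin at the centre of its underside.
- oil_bottle: Bystander: clear oil bottle with green cap, 48 mm across, 130 mm high. Origin at the centre of its underside.
- leather_stack: Bystander: stack of tan leather pieces, 160 x 90 x 35 mm. Origin at the centre of its underside.
- glue_brush: Bystander: glue brush lying on the table, about 200 mm long.
- rivet_pot: Bystander: small brass pot, 40 mm across, 30 mm high, beside the tray. Origin at the centre of its underside.

How it is judged:
On the way, in this order (a step that is already met when the one before it is completed fails the run):
1. the cap is turned past its lock, at least 26 degrees, while still down on the neck (angle between the x axis of cap_center and the x axis of jar, either way round above 0.45 rad and z of cap_center in the frame of jar below 0.13 m and horizontal distance between cap_center and jar below 0.006 m), for 0.1 s.
2. the cap is lifted clear of the neck (z of cap_center in the frame of jar above 0.148 m), for 0.1 s.
At the end, for the whole second after the job is handed in: The cap stands mouth down (upright within 6 degrees) and at rest on the tray's floor, its axis within 55 mm of the tray's centre along both sides, released (x of cap_center in the frame of tray between -0.055 and 0.055 m and y of cap_center in the frame of tray between -0.055 and 0.055 m and height (world z) of cap_center between 0.025 and 0.034 m and angle between cap_center's own z axis and vertical below 0.1 rad and linear speed of cap below 0.02 m/s); the robot touches nothing.
It fails at once if cap, neck or stop forced: more than 40 N between cap and jar (contact force between cap and jar above 40 N).
It fails at once if cap crushed: more than 50 N on it from the fingers in all (contact force between cap and the fingers above 50 N).
It fails at once if cap dropped or thrown: it moves faster than 0.5 m/s with no finger touching it (linear speed of cap above 0.5 m/s and contact force between cap and the fingers below 0.05 N).
It fails at once if another thing on the bench is pushed more than 30 mm (distance of any of thread_cone, blue_cone, bobbin, tape_roll, oil_bottle, leather_stack, glue_brush, rivet_pot from where it was at the start of the episode above 0.03 m).
It also fails if it takes over 64 s, if anything falls off the work surface, if the arm or the gripper's body presses on something with over 40 N, if the wrist force passes 120 N, or if a joint passes its speed limit or range.

## Robot

A 6-joint arm with a two-finger parallel gripper is mounted at the origin on the work surface. World frame = base frame: x ahead of the robot, y to its left, z up, the work surface at z = 0. Lengths are in m, angles in rad, forces in N, time in s.
With the tool pointing down it reaches from about 0.4 to 0.825 m from the base axis. Payload 7 kg.
Tool frame: the origin (TCP) lies at the centre of the arm's flange, where the gripper is bolted on; the fingertips stand 178 mm ahead of it and the grasp point (between the pads) lies 159 mm ahead of it; y points along the fingers, z is the direction in which the jaws open and shut, and the axes are right-handed (so a half turn about y gives the same grasp; the last joint's range is limited). The gripper opens to 88 mm and grips with 3 to 60 N. Pads are 19 mm wide; open, the fingers measure 130 mm over their backs; the gripper's body (78 mm by 193 mm) begins 47 mm behind the grasp point.
Start: joints at [1.421, 0.359, 0.012, 0, -1.224, -0.288], TCP at [0.286, 0.611, 0.405] pointing down, gripper open.
Joint ranges: [-3.07, 3.07], [-1.43, 2.12], [-1.02, 1.25], [-3.03, 1.67], [-3.05, -0], [-3.03, 3.03]. Speed limits (rad/s): [2.39, 2.39, 3.01, 3.14, 3.14, 3.14].

## Interface

Orientations are given as a rotation vector (axis times angle).
In Python, from station import arm, eyes gives the robot as it stands. The module is installed in compiled form; this text tells all that it offers.
- The arm moves only by the tool drive_tool, never from a script. Its argument "rows" is a list of rows, each an object with "linear": the shift along the world's x, y, z in mm, a list of three; "roll": the turn about the world's z in degrees. A call has 1 to 20 rows; each row is the pose to reach, as a shift and turn from the pose commanded when the call began; what a row does not reach only later rows make up. A row lasts 1/12 s, in which the tool goes at most 41.7 mm and 7.16 degrees, less where a joint would pass 70% of its speed; a pose out of reach is approached as far as the arm can. A call with a gripper value outside its range is refused whole. "gripper" is the finger opening in mm, from 0 to 87.6, set as the call begins (left out, the last holds). The fingers move at their own pace and stop on an object; "squeeze" is the grip in N (left out, the last holds). Time passes only in rows, so rows that repeat a pose let the fingers close. It gives the time, the measured TCP pose, the force and the opening at its end, in the units of the state.
- arm.get_state(): the state, without advancing time (a new reading comes with each control period).
- eyes.grab_frame(name): name is "scene" or "side" or "wrist"; returns a dict with "pixels" (384x512x3 uint8, red, green, blue), "range_z" (384x512 float32, m along the optical axis (not along the pixel's ray), 0 where there is no reading), "camera_matrix" (3x3 intrinsics, pixels), "dist_coeffs" ([k1, k2, p1, p2, k3] as OpenCV has them; the pictures are not rectified), "origin" and "rotation" of the camera in the world. Camera axes: x right, y up, looking along -z (the intrinsics and any distortion apply to the point x, -y, -z); pixel columns grow to the right and rows downward; lengths in m; the calibration is good to about 2 mm. A picture is of the moment at which its call begins.
- arm.sign_off(): hands the job in, once; it reports no verdict.
The state is a dict: "t": time; "joint_pos": joint angles; "joint_velocities": joint speeds; "joint_efforts": joint torques, N m; "ee_pos": TCP position; "tool_rot": TCP orientation; "contact_force": force on the tool from outside, world axes, zero at the start; "ft_torque": the same for the moment, N m; "finger_gap": finger opening in m.
Only numpy, scipy, OpenCV 4.12 (cv2) and the standard library are available. Lean on these libraries where they do the work, as an engineer would, in place of code of your own. Each camera call takes 0.05 s, during which the arm holds its last target. There are 200 camera calls.

## Working session

There is one attempt and no reset: what is moved stays moved. The work goes in short steps, Python scripts to look and compute and a tool call to move; the robot and the scene stay as the last step left them, time stands still between calls to the robot, and variables do not carry over. Pictures are saved under pics/ and viewed, about 8 in all and at most 12, crops included, and the job is handed in when it is done.

Besides the shell and the picture viewer there is one more tool, called after "Emit:" in YAML: its name, and indented under it one key for each argument. drive_tool: Moves the arm, as the interface text tells. Its arguments: {"type":"object","properties":{"rows":{"type":"array","items":{"type":"object","properties":{"linear":{"type":"array","items":{"type":"number"}},"roll":{"type":"number"}}}},"gripper":{"type":"number"},"squeeze":{"type":"number"}},"required":["rows"]}

```bash
mkdir -p pics; cat > h.py <<'E'
import numpy as np, cv2
from station import arm, eyes
def pts(f):
    K=np.array(f["camera_matrix"]);d=np.array(f["dist_coeffs"]);z=f["range_z"]
    h,w=z.shape;u,v=np.meshgrid(np.arange(w),np.arange(h))
    n=cv2.undistortPoints(np.stack([u,v],-1).reshape(-1,1,2).astype(float),K,d).reshape(h,w,2)
    p=np.stack([n[...,0]*z,-n[...,1]*z,-z],-1)
    P=p@np.array(f["rotation"]).T+np.array(f["origin"]); P[z<=0]=np.nan
    return P
def save(f,n): cv2.imwrite("pics/"+n,f["pixels"][...,::-1])
E
python3 - <<'E'
from h import *
s=arm.get_state()
for k,v in s.items(): print(k,np.round(v,4))
ims=[]
for n in("scene","side","wrist"):
    f=eyes.grab_frame(n); np.savez(n+"0.npz",**f); print(n,np.round(f["origin"],3),np.round(f["rotation"],2).tolist())
    ims.append(f["pixels"])
    P=pts(f);hsv=cv2.cvtColor(f["pixels"],cv2.COLOR_RGB2HSV);H,S,V=cv2.split(hsv)
    for c,m in dict(red=((H<6)|(H>174))&(S>150)&(V>60),yel=(H>20)&(H<34)&(S>150)&(V>80),green=(H>40)&(H<85)&(S>80)).items():
        k,l,st,ce=cv2.connectedComponentsWithStats(m.astype(np.uint8))
        for i in range(1,k):
            if st[i,4]>40: q=P[l==i];print(c,st[i],np.round(np.nanmin(q,0),3),np.round(np.nanmax(q,0),3),np.round(np.nanmedian(q,0),3))
o=np.vstack([np.hstack(ims[:2]),np.hstack([ims[2],ims[2]*0])]);cv2.imwrite("pics/a.png",cv2.resize(o,(800,600))[...,::-1])
E
```

```text
t 0.0
joint_pos [ 1.4211e+00  3.5940e-01  1.1100e-02 -4.0000e-04 -1.2241e+00 -2.8810e-01]
joint_velocities [-0.0003 -0.0004  0.0023  0.0004  0.0001  0.0009]
joint_efforts [-1.50000e-03 -5.82716e+01  2.93045e+01  6.99710e+00  6.90000e-03
 -2.00000e-04]
ee_pos [0.2861 0.6112 0.4037]
tool_rot [-0.4402 -1.9773  1.9806]
contact_force [ 0.4185 -0.6144  0.7888]
ft_torque [-0.0202 -0.0168  0.021 ]
finger_gap 0.0878
scene [1.365 0.847 1.223] [0.38, 0.94, 2.21]Traceback (most recent call last):
  File "<stdin>", line 8, in <module>
  File "h.py", line 8, in pts
    P=p@np.array(f["rotation"]).T+np.array(f["origin"]); P[z<=0]=np.nan
      ~~~~~~~~~~~~~~~~~~~~~~~~~~~^~~~~~~~~~~~~~~~~~~~~~
ValueError: operands could not be broadcast together with shapes (384,512) (3,)
```

```bash
sed -i 's/np.array(f\["rotation"\]).T/cv2.Rodrigues(np.array(f["rotation"],float))[0].T/' h.py
python3 - <<'E'
from h import *
s=arm.get_state()
print(np.round(cv2.Rodrigues(np.array(s["tool_rot"]))[0],3).tolist())
ims=[]
for n in("scene","side","wrist"):
    f=eyes.grab_frame(n); np.savez(n+"0.npz",**f); print(n,np.round(f["origin"],3),np.round(f["rotation"],2).tolist())
    ims.append(f["pixels"])
    P=pts(f);hsv=cv2.cvtColor(f["pixels"],cv2.COLOR_RGB2HSV);H,S,V=cv2.split(hsv)
    for c,m in dict(red=((H<6)|(H>174))&(S>150)&(V>60),yel=(H>20)&(H<34)&(S>150)&(V>80),green=(H>40)&(H<85)&(S>80)).items():
        k,l,st,ce=cv2.connectedComponentsWithStats(m.astype(np.uint8))
        for i in range(1,k):
            if st[i,4]>40: q=P[l==i];print(c,st[i],np.round(np.nanmin(q,0),3),np.round(np.nanmax(q,0),3),np.round(np.nanmedian(q,0),3))
o=np.vstack([np.hstack(ims[:2]),np.hstack([ims[2],ims[2]*0])]);cv2.imwrite("pics/a.png",cv2.resize(o,(800,600))[...,::-1])
E
```

```text
[[-0.906, -0.001, -0.424], [0.424, -0.001, -0.906], [-0.0, -1.0, 0.002]]
scene [1.365 0.847 1.223] [0.38, 0.94, 2.21]
red [213 152  10   9  49] [ 0.515 -0.234  0.124] [ 0.554 -0.194  0.142] [ 0.541 -0.212  0.137]
red [485 354  15  13  57] [0.555 0.913 0.119] [0.581 0.946 0.128] [0.573 0.928 0.124]
yel [335 218   9   7  46] [0.36  0.274 0.021] [0.398 0.306 0.035] [0.381 0.288 0.029]
green [450  96  20  28 314] [-0.629  0.24  -0.002] [-0.569  0.308  0.134] [-0.594  0.278  0.061]
green [ 272  216   62   47 1590] [ 0.424  0.132 -0.006] [0.625 0.333 0.016] [0.524 0.236 0.003]
side [ 0.32  -1.193  1.145] [0.87, -0.07, -0.2]
red [212  68  13  25 236] [0.533 0.885 0.015] [0.59  0.931 0.133] [0.56  0.91  0.069]
red [256 233  15  20 164] [ 0.508 -0.245  0.1  ] [ 0.552 -0.197  0.144] [ 0.523 -0.23   0.139]
yel [253  64  13  25 226] [0.729 0.887 0.012] [0.796 0.942 0.13 ] [0.757 0.909 0.068]
green [ 210  166   48   31 1328] [ 0.419  0.121 -0.006] [0.618 0.334 0.02 ] [0.521 0.227 0.005]
wrist [0.358 0.578 0.383] [-0.19, 0.29, -1.99]
```

View pics/a.png

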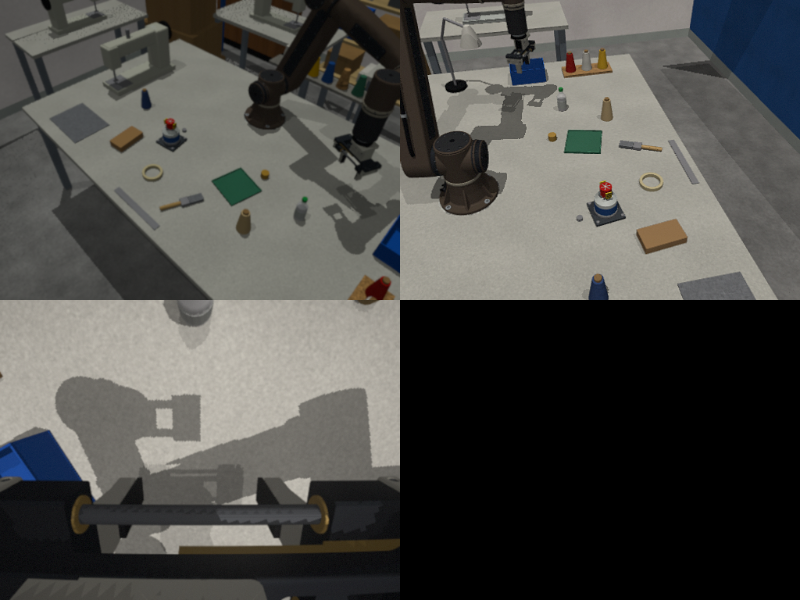

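```bash
python3 - <<'E'
from h import *
f=dict(np.load("wrist0.npz"));s=arm.get_state()
R=cv2.Rodrigues(np.array(s["tool_rot"]))[0];C=cv2.Rodrigues(f["rotation"])[0]
print(f["camera_matrix"],f["dist_coeffs"])
print("cam in tool",R.T@(f["origin"]-s["ee_pos"]), "axes",R.T@C, "look",-C[:,2])
for n in("scene","side"):
    f=dict(np.load(n+"0.npz"));P=pts(f);px=f["pixels"]
    m=(abs(P[...,0]-.53)<.1)&(abs(P[...,1]+.22)<.1)&(P[...,2]>.12)&(P[...,2]<.16)
    print(n,m.sum(),np.nanmean(P[m],0))
    c=P[m];
    ys,xs=np.where((abs(P[...,0]-.53)<.1)&(abs(P[...,1]+.22)<.1)); cr=px[ys.min():ys.max(),xs.min():xs.max()]
    if n=="scene": a=cv2.resize(cr,(400,400),interpolation=2)
    else: cv2.imwrite("pics/b.png",np.hstack([a,cv2.resize(cr,(400,400),interpolation=2)])[...,::-1])
    # tray
    H,S,V=cv2.split(cv2.cvtColor(px,cv2.COLOR_RGB2HSV))
    g=((H>40)&(H<85)&(S>80)&(abs(P[...,0]-.52)<.15)&(abs(P[...,1]-.23)<.15))
    q=P[g][:,:2].astype(np.float32);print("tray",cv2.minAreaRect(q),q.mean(0))
E
```

```text
[[288.9708552    0.         255.35472849]
 [  0.         288.9708552  192.89155803]
 [  0.           0.           1.        ]] [-0.04439703  0.          0.          0.          0.        ]
cam in tool [-0.07892758  0.02142884 -0.00055534] axes [[ 2.87990585e-04 -9.57589596e-01 -2.88135527e-01]
 [-6.10638421e-04  2.88135317e-01 -9.57589508e-01]
 [ 9.99999772e-01  4.51723386e-04 -5.01760741e-04]] look [-0.26145428  0.1207588  -0.95763196]
scene 128 [ 0.53538202 -0.21272795  0.1346341 ]
tray ((0.5227895975112915, 0.2331063449382782), (0.17780587077140808, 0.1703476458787918), 75.5499267578125) [0.52357644 0.23443761]
side 258 [ 0.52859259 -0.22522123  0.13657485]
tray ((0.520668089389801, 0.230185866355896), (0.18647237122058868, 0.1681848168373108), 75.14068603515625) [0.52034295 0.22937173]
```

View pics/b.png

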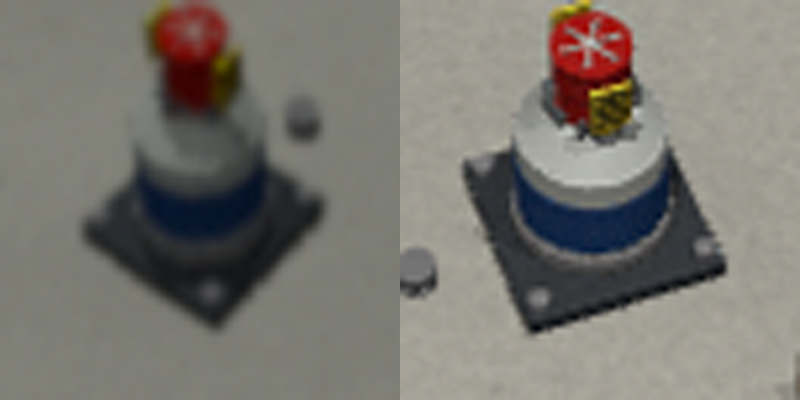

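Emit:
drive_tool:
  rows:
    - {"linear": [12,-41,1],"roll": -6}
    - {"linear": [24,-82,2],"roll": -12}
    - {"linear": [36,-123,3],"roll": -18}
    - {"linear": [48,-164,4],"roll": -24}
    - {"linear": [60,-205,5],"roll": -31}
    - {"linear": [72,-246,6],"roll": -38}
    - {"linear": [84,-287,7],"roll": -45}
    - {"linear": [96,-328,8],"roll": -52}
    - {"linear": [108,-369,9],"roll": -59}
    - {"linear": [120,-410,10],"roll": -66}
    - {"linear": [132,-450,11],"roll": -73}
    - {"linear": [144,-490,12],"roll": -80}
    - {"linear": [156,-530,13],"roll": -87}
    - {"linear": [168,-570,14],"roll": -94}
    - {"linear": [180,-610,15],"roll": -101}
    - {"linear": [192,-650,15],"roll": -108}
    - {"linear": [204,-690,15],"roll": -115}
    - {"linear": [216,-730,15],"roll": -122}
    - {"linear": [230,-770,15],"roll": -129}
    - {"linear": [240,-805,15],"roll": -135}
  gripper: 87.6

```text
t: 1.87
ee_pos: [0.5244, -0.1893, 0.4197]
tool_rot: [-1.554, -0.268, 0.268]
contact_force: [1.5, 0.8, 0.3]
finger_gap: 0.0879
```

Emit:
drive_tool:
  rows:
    - {"linear": [3,-20,0],"roll": 0}
    - {"linear": [4,-25,0],"roll": 0}
    - {"linear": [4,-25,0],"roll": 0}
    - {"linear": [4,-25,0],"roll": 0}

```text
t: 2.2
ee_pos: [0.528, -0.212, 0.4193]
tool_rot: [-1.553, -0.272, 0.273]
contact_force: [-0.5, 0.4, 0.3]
finger_gap: 0.0872
```

```bash
python3 - <<'E'
from h import *
s=arm.get_state()
print(s["t"],np.round(s["ee_pos"],4),np.round(s["joint_pos"],3),np.round(cv2.Rodrigues(np.array(s["tool_rot"]))[0],3).tolist(),s["contact_force"])
f=eyes.grab_frame("wrist");np.savez("w1.npz",**f);save(f,"c.png")
P=pts(f);H,S,V=cv2.split(cv2.cvtColor(f["pixels"],cv2.COLOR_RGB2HSV))
m=((H<8)|(H>172))&(S>140)&(V>60)&(P[...,2]>.13)
print("redtop",m.sum(),np.argwhere(m).mean(0),np.nanmean(P[m],0),cv2.minEnclosingCircle(P[m][:,:2].astype(np.float32)))
y=((H>18)&(H<36)&(S>120)&(V>60)&(P[...,2]>.09)&(P[...,2]<.145)).astype(np.uint8)
k,l,st,ce=cv2.connectedComponentsWithStats(y)
for i in range(1,k):
    if st[i,4]>20:
        q=P[l==i];print(st[i],ce[i],np.round(q.mean(0),4),np.round(q.min(0),3),np.round(q.max(0),3))
E
```

```text
2.2 [ 0.528  -0.212   0.4193] [-0.038  0.176 -0.204 -0.    -1.192 -1.186] [[0.94, -0.001, -0.34], [0.34, 0.0, 0.94], [-0.0, -1.0, 0.0]] [-0.51944273  0.43046935  0.30875293]
redtop 1356 [189.23893805 248.71017699] [ 0.52789572 -0.21881291  0.13811979] ((0.5288954377174377, -0.21883077919483185), 0.023432264104485512)
[213 168  17  28 202] [219.58415842 180.31683168] [ 0.5321 -0.2475  0.1262] [ 0.521 -0.252  0.101] [ 0.546 -0.241  0.138]
[273 180  13  29 229] [278.68558952 192.42358079] [ 0.5239 -0.1894  0.1269] [ 0.513 -0.196  0.11 ] [ 0.537 -0.185  0.138]
```

View pics/c.png

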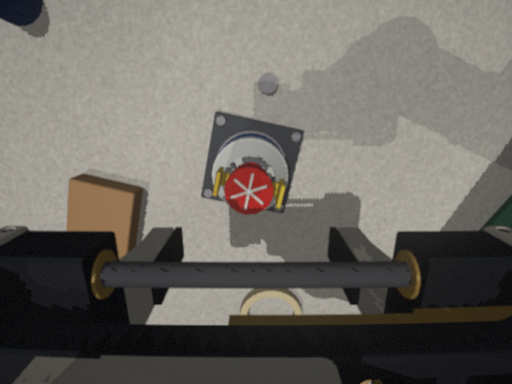

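```bash
python3 - <<'E'
from h import *
f=dict(np.load("w1.npz"));P=pts(f);H,S,V=cv2.split(cv2.cvtColor(f["pixels"],cv2.COLOR_RGB2HSV))
y=((H>18)&(H<36)&(S>120)&(V>60))
c=[]
for lo in (.130,.134):
  c=[]
  for sgn in(-1,1):
    m=y&(P[...,2]>lo)&(P[...,2]<.145)&(sgn*(P[...,1]+.2188)>0)&(abs(P[...,1]+.2188)<.05)
    q=P[m][:,:2].astype(np.float32);r=cv2.minAreaRect(q);print(lo,sgn,m.sum(),q.mean(0),r,np.median(P[m][:,2]));c.append(r[0])
  d=np.array(c[1])-c[0];print(d,np.linalg.norm(d),np.degrees(np.arctan2(d[1],d[0])),np.mean(c,0))
m=(V<75)&(P[...,2]>.003)&(P[...,2]<.04)&(abs(P[...,0]-.528)<.1)&(abs(P[...,1]+.219)<.1)
print("holder",cv2.minAreaRect(P[m][:,:2].astype(np.float32)),np.percentile(P[m][:,2],[5,50,95]))
# red rim
m=((H<8)|(H>172))&(S>140)&(V>60)&(P[...,2]>.132)
print(cv2.minAreaRect(P[m][:,:2].astype(np.float32)))
E
```

```text
0.13 -1 110 [ 0.5330034 -0.2490146] ((0.5335252285003662, -0.24917647242546082), (0.024439968168735504, 0.004271790850907564), 5.872157096862793) 0.13590691919255654
0.13 1 121 [ 0.52450585 -0.1882034 ] ((0.5248168110847473, -0.18774954974651337), (0.02387872338294983, 0.00420816894620657), 7.965505599975586) 0.1357919903626006
[-0.00870842  0.06142692] 0.06204114250793616 98.06897937792257 [ 0.52917102 -0.21846301]
0.134 -1 99 [ 0.53334534 -0.24902487] ((0.5335384011268616, -0.24895016849040985), (0.024350708350539207, 0.0037246146239340305), 6.290508270263672) 0.13604807683011289
0.134 1 104 [ 0.5247488  -0.18793139] ((0.5249462723731995, -0.18773144483566284), (0.02361730858683586, 0.00420816894620657), 7.965505599975586) 0.13587932105947603
[-0.00859213  0.06121872] 0.06181874151449371 97.98935172068627 [ 0.52924234 -0.21834081]
holder ((0.5296444892883301, -0.21772441267967224), (0.11888743937015533, 0.11821940541267395), 7.9064249992370605) [0.00925963 0.0107027  0.0120761 ]
((0.5287444591522217, -0.21827441453933716), (0.04639281705021858, 0.04502834379673004), 17.964733123779297)
```

Emit:
drive_tool:
  rows:
    - {"linear": [0.6,-3,-4],"roll": -6}
    - {"linear": [1.2,-6.3,-12],"roll": -11.9}
    - {"linear": [1.2,-6.3,-30],"roll": -11.9}
    - {"linear": [1.2,-6.3,-50],"roll": -11.9}
    - {"linear": [1.2,-6.3,-70],"roll": -11.9}
    - {"linear": [1.2,-6.3,-90],"roll": -11.9}
    - {"linear": [1.2,-6.3,-108],"roll": -11.9}
    - {"linear": [1.2,-6.3,-122],"roll": -11.9}
    - {"linear": [1.2,-6.3,-130],"roll": -11.9}
    - {"linear": [1.2,-6.3,-134],"roll": -11.9}
    - {"linear": [1.2,-6.3,-134],"roll": -11.9}
    - {"linear": [1.2,-6.3,-134],"roll": -11.9}

```text
t: 3.25
ee_pos: [0.5298, -0.2179, 0.2865]
tool_rot: [-1.568, -0.111, 0.11]
contact_force: [0.4, 0.0, -0.1]
finger_gap: 0.0876
```

```bash
cat > st.py <<'E'
from h import *
s=arm.get_state();R=cv2.Rodrigues(np.array(s["tool_rot"]))[0];z=R[:,2]
F=np.array(s["contact_force"]);T=np.array(s["ft_torque"])
print("t",s["t"],"pos",np.round(s["ee_pos"],4),"zang %.2f"%np.degrees(np.arctan2(z[1],z[0])),"gap %.4f"%s["finger_gap"],"F",F.round(2),"T",T.round(3),"Falong %.2f Fx %.2f"%(F@z,F@R[:,0]),"tilt",R[:,1].round(4))
E
python3 st.py
```

```text
t 3.25 pos [ 0.5298 -0.2179  0.2865] zang 98.08 gap 0.0876 F [ 0.36  0.03 -0.09] T [ 0.044 -0.175  0.035] Falong -0.02 Fx 0.36 tilt [ 1.e-03 -3.e-04 -1.e+00]
```

Emit:
drive_tool:
  rows:
    - {"linear": [-0.6,-0.4,-3]}
    - {"linear": [-0.6,-0.4,-3]}
    - {"linear": [-0.6,-0.4,-3]}
    - {"linear": [-0.6,-0.4,-3]}
    - {"linear": [-0.6,-0.4,-3]}
    - {"linear": [-0.6,-0.4,-3]}
  gripper: 69
  squeeze: 8

```text
schema error: expected keys linear, roll
```

```bash
python3 st.py
```

```text
t 3.25 pos [ 0.5298 -0.2179  0.2865] zang 98.08 gap 0.0876 F [ 0.36  0.03 -0.09] T [ 0.044 -0.175  0.035] Falong -0.02 Fx 0.36 tilt [ 1.e-03 -3.e-04 -1.e+00]
```

Emit:
drive_tool:
  rows:
    - {"linear": [0,0,0]}
    - {"linear": [0,0,0]}
    - {"linear": [0,0,0]}
    - {"linear": [0,0,0]}
    - {"linear": [0,0,0]}
    - {"linear": [0,0,0]}
  gripper: 50
  squeeze: 8

```text
schema error: expected keys linear, roll
```

```bash
python3 st.py
```

```text
t 3.25 pos [ 0.5298 -0.2179  0.2865] zang 98.08 gap 0.0876 F [ 0.36  0.03 -0.09] T [ 0.044 -0.175  0.035] Falong -0.02 Fx 0.36 tilt [ 1.e-03 -3.e-04 -1.e+00]
```

Emit:
drive_tool:
  rows:
    - {"linear": [-0.6,-0.4,-3],"roll": 0}
    - {"linear": [-0.6,-0.4,-3],"roll": 0}
    - {"linear": [-0.6,-0.4,-3],"roll": 0}
    - {"linear": [-0.6,-0.4,-3],"roll": 0}
    - {"linear": [-0.6,-0.4,-3],"roll": 0}
    - {"linear": [-0.6,-0.4,-3],"roll": 0}
  gripper: 69
  squeeze: 8

```text
t: 3.75
ee_pos: [0.5288, -0.2189, 0.2828]
tool_rot: [-1.568, -0.11, 0.109]
contact_force: [-0.2, 0.4, 0.2]
finger_gap: 0.0689
```

```bash
python3 st.py
```

```text
t 3.75 pos [ 0.5288 -0.2189  0.2828] zang 98.01 gap 0.0689 F [-0.17  0.41  0.18] T [ 0.019 -0.208  0.021] Falong 0.43 Fx -0.12 tilt [ 3.e-04 -0.e+00 -1.e+00]
```

Emit:
drive_tool:
  rows:
    - {"linear": [0,0,0],"roll": 0}
    - {"linear": [0,0,0],"roll": 0}
    - {"linear": [0,0,0],"roll": 0}
    - {"linear": [0,0,0],"roll": 0}
    - {"linear": [0,0,0],"roll": 0}
    - {"linear": [0,0,0],"roll": 0}
  gripper: 50
  squeeze: 8

```text
t: 4.25
ee_pos: [0.5288, -0.2187, 0.2828]
tool_rot: [-1.568, -0.11, 0.11]
contact_force: [-0.5, 1.1, 2.7]
finger_gap: 0.0561
```

```bash
python3 st.py
```

```text
t 4.25 pos [ 0.5288 -0.2187  0.2828] zang 98.02 gap 0.0561 F [-0.54  1.14  2.68] T [ 0.492  0.166 -0.029] Falong 1.20 Fx -0.38 tilt [ 0. -0. -1.]
```

Emit:
drive_tool:
  rows:
    - {"linear": [0,0.3,0],"roll": 0}
    - {"linear": [0,0.3,0],"roll": 0}
    - {"linear": [0,0.3,0],"roll": 2}
    - {"linear": [0,0.3,0],"roll": 5}
    - {"linear": [0,0.3,0],"roll": 8}
    - {"linear": [0,0.3,0],"roll": 10}
    - {"linear": [0,0.3,0],"roll": 10}
    - {"linear": [0,0.3,0],"roll": 10}
  squeeze: 12

```text
t: 4.92
ee_pos: [0.529, -0.2186, 0.2828]
tool_rot: [-1.557, -0.246, 0.246]
contact_force: [-0.7, -0.4, 1.9]
finger_gap: 0.0553
```

```bash
python3 st.py
```

```text
t 4.9167 pos [ 0.529  -0.2186  0.2828] zang 107.95 gap 0.0553 F [-0.72 -0.37  1.91] T [-0.07  -0.147  0.015] Falong -0.13 Fx -0.80 tilt [ 5.e-04 -2.e-04 -1.e+00]
```

Emit:
drive_tool:
  rows:
    - {"linear": [0,0,0],"roll": 3}
    - {"linear": [0,0,0],"roll": 6}
    - {"linear": [0,0,0],"roll": 9}
    - {"linear": [0,0,0],"roll": 12}
    - {"linear": [0,0,0],"roll": 15}
    - {"linear": [0,0,0],"roll": 17}
    - {"linear": [0,0,0],"roll": 17}
    - {"linear": [0,0,0],"roll": 17}

```text
t: 5.58
ee_pos: [0.529, -0.2185, 0.2828]
tool_rot: [-1.518, -0.477, 0.477]
contact_force: [0.3, -0.2, 2.1]
finger_gap: 0.0557
```

```bash
python3 st.py; python3 - <<'E'
from h import *
f=eyes.grab_frame("side");g=eyes.grab_frame("wrist")
np.savez("w2.npz",**g);P=pts(f)
cv2.imwrite("pics/d.png",np.hstack([cv2.resize(f["pixels"][215:275,220:300],(400,300),interpolation=2),cv2.resize(g["pixels"],(400,300))])[...,::-1])
E
```

```text
t 5.5833 pos [ 0.529  -0.2185  0.2828] zang 124.91 gap 0.0557 F [ 0.25 -0.17  2.15] T [ 0.058 -0.196  0.008] Falong -0.28 Fx 0.11 tilt [ 4.e-04 -1.e-04 -1.e+00]
```

View pics/d.png

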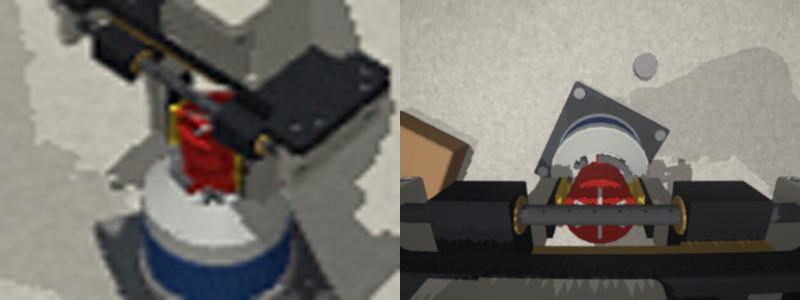

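The picture shows the tabs at (563,188) and (637,188), pressed between the fingers, and the cap turned with them against the holder. I'll feel for the stop from here.

Emit:
drive_tool:
  rows:
    - {"linear": [0,0,0],"roll": 1.5}
    - {"linear": [0,0,0],"roll": 3}
    - {"linear": [0,0,0],"roll": 3}
    - {"linear": [0,0,0],"roll": 3}

```text
t: 6.02
ee_pos: [0.5289, -0.2185, 0.2828]
tool_rot: [-1.508, -0.518, 0.518]
contact_force: [1.0, -0.5, 3.2]
finger_gap: 0.0553
```

```bash
python3 st.py
```

```text
t 6.0167 pos [ 0.5289 -0.2185  0.2828] zang 127.93 gap 0.0553 F [ 1.05 -0.53  3.21] T [ 0.052 -0.235  0.044] Falong -1.06 Fx 0.50 tilt [ 3.e-04 -1.e-04 -1.e+00]
```

Emit:
drive_tool:
  rows:
    - {"linear": [0,0,0],"roll": 1}
    - {"linear": [0,0,0],"roll": 2}
    - {"linear": [0,0,0],"roll": 2}
    - {"linear": [0,0,0],"roll": 2}

```text
t: 6.35
ee_pos: [0.5289, -0.2185, 0.2828]
tool_rot: [-1.501, -0.547, 0.546]
contact_force: [0.7, -0.1, 3.3]
finger_gap: 0.0555
```

```bash
python3 st.py
```

```text
t 6.35 pos [ 0.5289 -0.2185  0.2828] zang 130.01 gap 0.0555 F [ 0.69 -0.12  3.32] T [ 0.104 -0.297  0.058] Falong -0.54 Fx 0.46 tilt [ 3.e-04 -1.e-04 -1.e+00]
```

Emit:
drive_tool:
  rows:
    - {"linear": [0,0,0],"roll": 1}
    - {"linear": [0,0,0],"roll": 2}
    - {"linear": [0,0,0],"roll": 2}
    - {"linear": [0,0,0],"roll": 2}

```text
t: 6.68
ee_pos: [0.5288, -0.2185, 0.2827]
tool_rot: [-1.494, -0.574, 0.574]
contact_force: [0.9, 0.5, 3.3]
finger_gap: 0.0557
```

```bash
python3 st.py
```

```text
t 6.6833 pos [ 0.5288 -0.2185  0.2827] zang 132.02 gap 0.0557 F [0.89 0.48 3.27] T [-0.018 -0.203  0.048] Falong -0.24 Fx 0.98 tilt [ 1.e-04 -1.e-04 -1.e+00]
```

Emit:
drive_tool:
  rows:
    - {"linear": [0,0,0],"roll": 1}
    - {"linear": [0,0,0],"roll": 2}
    - {"linear": [0,0,0],"roll": 2}
    - {"linear": [0,0,0],"roll": 2}

```text
t: 7.02
ee_pos: [0.5288, -0.2185, 0.2827]
tool_rot: [-1.486, -0.601, 0.601]
contact_force: [0.4, 0.8, 4.6]
finger_gap: 0.0557
```

```bash
python3 st.py
```

```text
t 7.0167 pos [ 0.5288 -0.2185  0.2827] zang 134.03 gap 0.0557 F [0.36 0.8  4.65] T [ 0.045 -0.285 -0.036] Falong 0.33 Fx 0.82 tilt [-0. -0. -1.]
```

Emit:
drive_tool:
  rows:
    - {"linear": [0,0,0],"roll": 0.7}
    - {"linear": [0,0,0],"roll": 1.5}
    - {"linear": [0,0,0],"roll": 1.5}
    - {"linear": [0,0,0],"roll": 1.5}

```text
t: 7.35
ee_pos: [0.5288, -0.2185, 0.2827]
tool_rot: [-1.48, -0.621, 0.621]
contact_force: [0.8, 0.1, 4.8]
finger_gap: 0.0556
```

```bash
python3 st.py
```

```text
t 7.35 pos [ 0.5288 -0.2185  0.2827] zang 135.52 gap 0.0556 F [0.79 0.09 4.79] T [ 0.133 -0.248  0.005] Falong -0.50 Fx 0.61 tilt [-0.  0. -1.]
```

Emit:
drive_tool:
  rows:
    - {"linear": [0,0,0],"roll": 1}
    - {"linear": [0,0,0],"roll": 2}
    - {"linear": [0,0,0],"roll": 2}
    - {"linear": [0,0,0],"roll": 2}

```text
t: 7.68
ee_pos: [0.5288, -0.2185, 0.2827]
tool_rot: [-1.472, -0.648, 0.648]
contact_force: [0.5, 0.3, 3.6]
finger_gap: 0.0553
```

```bash
python3 st.py
```

```text
t 7.6833 pos [ 0.5288 -0.2185  0.2827] zang 137.52 gap 0.0553 F [0.51 0.3  3.59] T [ 0.075 -0.125 -0.003] Falong -0.18 Fx 0.57 tilt [-1.e-04 -0.e+00 -1.e+00]
```

Emit:
drive_tool:
  rows:
    - {"linear": [0,0,0],"roll": 0.7}
    - {"linear": [0,0,0],"roll": 1.5}
    - {"linear": [0,0,0],"roll": 1.5}
    - {"linear": [0,0,0],"roll": 1.5}

```text
t: 8.02
ee_pos: [0.5288, -0.2185, 0.2826]
tool_rot: [-1.465, -0.668, 0.668]
contact_force: [0.6, -0.2, 4.9]
finger_gap: 0.0557
```

```bash
python3 st.py
```

```text
t 8.0167 pos [ 0.5288 -0.2185  0.2826] zang 139.02 gap 0.0557 F [ 0.56 -0.15  4.92] T [0.124 0.029 0.049] Falong -0.52 Fx 0.25 tilt [-1.e-04  0.e+00 -1.e+00]
```

Emit:
drive_tool:
  rows:
    - {"linear": [0,0,0],"roll": 1}
    - {"linear": [0,0,0],"roll": 2}
    - {"linear": [0,0,0],"roll": 2}
    - {"linear": [0,0,0],"roll": 2}

```text
t: 8.35
ee_pos: [0.5288, -0.2185, 0.2826]
tool_rot: [-1.457, -0.695, 0.695]
contact_force: [-0.3, 0.4, 4.9]
finger_gap: 0.0558
```

```bash
python3 st.py
```

```text
t 8.35 pos [ 0.5288 -0.2185  0.2826] zang 141.03 gap 0.0558 F [-0.28  0.41  4.91] T [ 0.108  0.    -0.007] Falong 0.48 Fx 0.14 tilt [-1.e-04 -0.e+00 -1.e+00]
```

Emit:
drive_tool:
  rows:
    - {"linear": [0,0,0],"roll": 0.7}
    - {"linear": [0,0,0],"roll": 1.5}
    - {"linear": [0,0,0],"roll": 1.5}
    - {"linear": [0,0,0],"roll": 1.5}

```text
t: 8.68
ee_pos: [0.5288, -0.2185, 0.2826]
tool_rot: [-1.45, -0.715, 0.715]
contact_force: [-0.6, -0.6, 3.6]
finger_gap: 0.0558
```

```bash
python3 st.py
```

```text
t 8.6833 pos [ 0.5288 -0.2185  0.2826] zang 142.52 gap 0.0558 F [-0.6  -0.62  3.61] T [0.132 0.044 0.035] Falong 0.10 Fx -0.85 tilt [-1.e-04  0.e+00 -1.e+00]
```

Emit:
drive_tool:
  rows:
    - {"linear": [0,0,0],"roll": 1}
    - {"linear": [0,0,0],"roll": 2}
    - {"linear": [0,0,0],"roll": 2}
    - {"linear": [0,0,0],"roll": 2}

```text
t: 9.02
ee_pos: [0.5288, -0.2185, 0.2827]
tool_rot: [-1.44, -0.742, 0.742]
contact_force: [-1.0, 0.1, 4.9]
finger_gap: 0.0559
```

```bash
python3 st.py
```

```text
t 9.0167 pos [ 0.5288 -0.2185  0.2827] zang 144.51 gap 0.0559 F [-1.04  0.09  4.89] T [ 0.149  0.074 -0.157] Falong 0.90 Fx -0.53 tilt [-0.e+00  1.e-04 -1.e+00]
```

Emit:
drive_tool:
  rows:
    - {"linear": [0,0,0],"roll": 0.7}
    - {"linear": [0,0,0],"roll": 1.5}
    - {"linear": [0,0,0],"roll": 1.5}
    - {"linear": [0,0,0],"roll": 1.5}

```text
t: 9.35
ee_pos: [0.5287, -0.2185, 0.2826]
tool_rot: [-1.433, -0.762, 0.762]
contact_force: [-0.1, 0.6, 3.7]
finger_gap: 0.0558
```

```bash
python3 st.py
```

```text
t 9.35 pos [ 0.5287 -0.2185  0.2826] zang 145.99 gap 0.0558 F [-0.1   0.55  3.7 ] T [ 0.222  0.073 -0.537] Falong 0.39 Fx 0.40 tilt [ 0.e+00  2.e-04 -1.e+00]
```

The stop is met at about 46.5°. I'll back off 2.5° and lift straight up.

Emit:
drive_tool:
  rows:
    - {"linear": [0,0,0],"roll": -1.5}
    - {"linear": [0,0,0],"roll": -2.5}
    - {"linear": [0,0,0],"roll": -2.5}
    - {"linear": [0,0,2],"roll": -2.5}
    - {"linear": [0,0,4],"roll": -2.5}
    - {"linear": [0,0,4],"roll": -2.5}

```text
t: 9.85
ee_pos: [0.5286, -0.2184, 0.2865]
tool_rot: [-1.445, -0.728, 0.729]
contact_force: [0.2, -0.2, -1.4]
finger_gap: 0.0556
```

```bash
python3 st.py
```

```text
t 9.85 pos [ 0.5286 -0.2184  0.2865] zang 143.53 gap 0.0556 F [ 0.19 -0.16 -1.44] T [ 0.059 -0.162  0.01 ] Falong -0.25 Fx -0.01 tilt [-6.e-04  3.e-04 -1.e+00]
```

Emit:
drive_tool:
  rows:
    - {"linear": [0,0,3],"roll": 0}
    - {"linear": [0,0,7],"roll": 0}
    - {"linear": [0,0,12],"roll": 0}
    - {"linear": [0,0,18],"roll": 0}
    - {"linear": [0,0,26],"roll": 0}
    - {"linear": [0,0,36],"roll": 0}
    - {"linear": [0,0,50],"roll": 0}
    - {"linear": [0,0,65],"roll": 0}
    - {"linear": [0,0,75],"roll": 0}
    - {"linear": [0,0,80],"roll": 0}
    - {"linear": [0,0,80],"roll": 0}

```text
t: 10.77
ee_pos: [0.529, -0.2185, 0.3683]
tool_rot: [-1.447, -0.731, 0.727]
contact_force: [-0.0, 0.4, -1.1]
finger_gap: 0.0556
```

```bash
python3 st.py; python3 - <<'E'
from h import *
f=eyes.grab_frame("side");g=eyes.grab_frame("wrist")
cv2.imwrite("pics/e.png",np.hstack([cv2.resize(f["pixels"][185:275,210:330],(400,300),interpolation=2),cv2.resize(g["pixels"],(400,300))])[...,::-1])
E
```

```text
t 10.7667 pos [ 0.529  -0.2185  0.3683] zang 143.52 gap 0.0556 F [-0.04  0.37 -1.1 ] T [ 0.089 -0.173  0.048] Falong 0.26 Fx 0.27 tilt [ 2.7e-03 -3.0e-04 -1.0e+00]
```

View pics/e.png

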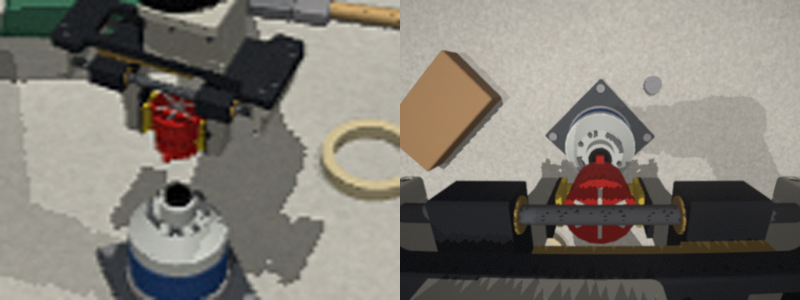

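```bash
python3 - <<'E'
from h import *
for n in("scene0","side0"):
    P=pts(dict(np.load(n+".npz")))
    m=(P[...,2]>.05)&(P[...,2]<.14)&(abs(P[...,0]-.52)<.35)&(abs(P[...,1]-.23)<.3)
    k,l,st,ce=cv2.connectedComponentsWithStats(m.astype(np.uint8))
    for i in range(1,k):
        if st[i,4]>10: q=P[l==i];print(n,st[i],q.mean(0).round(3),q.min(0).round(3),q.max(0).round(3))
print(arm.get_state()["joint_pos"])
E
```

```text
scene0 [378 258   8  14  45] [0.474 0.524 0.078] [0.454 0.514 0.051] [0.486 0.53  0.101]
scene0 [305 267  16  24 289] [0.684 0.411 0.089] [0.657 0.383 0.051] [0.7   0.431 0.124]
side0 [201 113  12  21 141] [0.457 0.521 0.081] [0.434 0.506 0.05 ] [0.479 0.53  0.133]
side0 [258 124  13  21 207] [0.669 0.389 0.086] [0.645 0.373 0.05 ] [0.696 0.416 0.125]
[-4.99651940e-02  2.18851333e-01 -2.74748804e-01 -3.99492081e-04
 -1.07736950e+00 -5.86780771e-01]
```

Emit:
drive_tool:
  rows:
    - {"linear": [0,15,0],"roll": 0}
    - {"linear": [-1,40,0],"roll": 0}
    - {"linear": [-1,70,0],"roll": 0}
    - {"linear": [-2,105,0],"roll": 0}
    - {"linear": [-2,140,0],"roll": 0}
    - {"linear": [-3,175,0],"roll": 0}
    - {"linear": [-4,210,0],"roll": 0}
    - {"linear": [-4,245,0],"roll": 0}
    - {"linear": [-5,280,0],"roll": 0}
    - {"linear": [-5,310,0],"roll": 0}
    - {"linear": [-6,335,0],"roll": 0}
    - {"linear": [-6,355,0],"roll": 0}
    - {"linear": [-7,370,0],"roll": 0}
    - {"linear": [-7,380,0],"roll": 0}
    - {"linear": [-7,380,0],"roll": 0}

```text
t: 12.12
ee_pos: [0.5217, 0.163, 0.3657]
tool_rot: [-1.445, -0.729, 0.731]
contact_force: [0.2, -1.1, -1.4]
finger_gap: 0.0555
```

```bash
python3 st.py; python3 - <<'E'
from h import *
g=eyes.grab_frame("wrist");save(g,"f.png");P=pts(g)
print(arm.get_state()["joint_pos"])
H,S,V=cv2.split(cv2.cvtColor(g["pixels"],cv2.COLOR_RGB2HSV))
m=(H>40)&(H<90)&(S>80)&(P[...,2]<.02)
q=P[m][:,:2].astype(np.float32);print(len(q),cv2.minAreaRect(q),np.percentile(P[m][:,2],[5,50,95]))
E
```

```text
t 12.1167 pos [0.5217 0.163  0.3657] zang 143.61 gap 0.0555 F [ 0.16 -1.05 -1.43] T [ 0.098 -0.144 -0.002] Falong -0.75 Fx -0.75 tilt [-1.1e-03 -6.0e-04 -1.0e+00]
[ 6.59916742e-01  1.77955158e-01 -3.29057737e-01 -1.18659332e-04
 -1.06532944e+00 -1.29542701e+00]
9778 ((0.5181815028190613, 0.22527649998664856), (0.15582022070884705, 0.16685517132282257), 75.63455200195312) [0.00132523 0.00255838 0.00799339]
```

View pics/f.png

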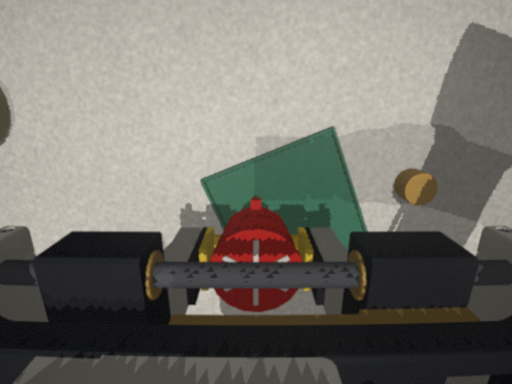

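Emit:
drive_tool:
  rows:
    - {"linear": [0,15,0],"roll": 0}
    - {"linear": [-1,35,-4],"roll": 0}
    - {"linear": [-1,54,-12],"roll": 0}
    - {"linear": [-1,65,-24],"roll": 0}
    - {"linear": [-1,68,-38],"roll": 0}
    - {"linear": [-1,68,-56],"roll": 0}
    - {"linear": [-1,68,-76],"roll": 0}
    - {"linear": [-1,68,-96],"roll": 0}
    - {"linear": [-1,68,-116],"roll": 0}
    - {"linear": [-1,68,-134],"roll": 0}
    - {"linear": [-1,68,-148],"roll": 0}
    - {"linear": [-1,68,-158],"roll": 0}
    - {"linear": [-1,68,-164],"roll": 0}
    - {"linear": [-1,68,-167],"roll": 0}
    - {"linear": [-1,68,-167],"roll": 0}
    - {"linear": [-1,68,-167],"roll": 0}

```text
t: 13.5
ee_pos: [0.521, 0.2296, 0.2001]
tool_rot: [-1.445, -0.729, 0.728]
contact_force: [0.3, -0.9, -0.6]
finger_gap: 0.0556
```

```bash
python3 st.py
```

```text
t 13.5 pos [0.521  0.2296 0.2001] zang 143.52 gap 0.0556 F [ 0.32 -0.91 -0.58] T [ 0.096 -0.165 -0.014] Falong -0.80 Fx -0.54 tilt [ 6.e-04  4.e-04 -1.e+00]
```

Next I'll creep down until contact, expected about 11 mm below here.

Emit:
drive_tool:
  rows:
    - {"linear": [0,0,-2],"roll": 0}
    - {"linear": [0,0,-4],"roll": 0}
    - {"linear": [0,0,-6],"roll": 0}
    - {"linear": [0,0,-8],"roll": 0}
    - {"linear": [0,0,-9],"roll": 0}
    - {"linear": [0,0,-9.5],"roll": 0}
    - {"linear": [0,0,-9.5],"roll": 0}
    - {"linear": [0,0,-9.5],"roll": 0}

```text
t: 14.17
ee_pos: [0.5208, 0.2295, 0.1901]
tool_rot: [-1.445, -0.729, 0.729]
contact_force: [0.1, -0.3, -1.6]
finger_gap: 0.0556
```

```bash
python3 st.py
```

```text
t 14.1667 pos [0.5208 0.2295 0.1901] zang 143.52 gap 0.0556 F [ 0.14 -0.32 -1.63] T [ 0.138 -0.125  0.018] Falong -0.30 Fx -0.18 tilt [-0.e+00 -1.e-04 -1.e+00]
```

Emit:
drive_tool:
  rows:
    - {"linear": [0,0,-0.4],"roll": 0}
    - {"linear": [0,0,-0.8],"roll": 0}
    - {"linear": [0,0,-0.8],"roll": 0}
    - {"linear": [0,0,-0.8],"roll": 0}

```text
t: 14.5
ee_pos: [0.5208, 0.2295, 0.1894]
tool_rot: [-1.445, -0.729, 0.729]
contact_force: [0.1, 0.4, -1.8]
finger_gap: 0.0557
```

```bash
python3 st.py
```

```text
t 14.5 pos [0.5208 0.2295 0.1894] zang 143.51 gap 0.0557 F [ 0.06  0.4  -1.75] T [ 0.073 -0.081 -0.019] Falong 0.19 Fx 0.36 tilt [-0. -0. -1.]
```

Emit:
drive_tool:
  rows:
    - {"linear": [0,0,-0.4],"roll": 0}
    - {"linear": [0,0,-0.8],"roll": 0}
    - {"linear": [0,0,-0.8],"roll": 0}
    - {"linear": [0,0,-0.8],"roll": 0}

```text
t: 14.83
ee_pos: [0.5208, 0.2295, 0.1892]
tool_rot: [-1.445, -0.729, 0.729]
contact_force: [-2.2, -1.2, 5.9]
finger_gap: 0.0557
```

```bash
python3 st.py
```

```text
t 14.8333 pos [0.5208 0.2295 0.1892] zang 143.53 gap 0.0557 F [-2.18 -1.15  5.94] T [-0.134  0.8    0.041] Falong 1.06 Fx -2.22 tilt [ 3.e-04  1.e-04 -1.e+00]
```

Emit:
drive_tool:
  rows:
    - {"linear": [0,0,-0.4],"roll": 0}
    - {"linear": [0,0,-0.7],"roll": 0}
    - {"linear": [0,0,-0.7],"roll": 0}
    - {"linear": [0,0,-0.7],"roll": 0}

```text
t: 15.17
ee_pos: [0.5208, 0.2296, 0.1891]
tool_rot: [-1.445, -0.73, 0.728]
contact_force: [-3.9, -0.9, 11.6]
finger_gap: 0.0559
```

```bash
python3 st.py
```

```text
t 15.1667 pos [0.5208 0.2296 0.1891] zang 143.54 gap 0.0559 F [-3.91 -0.94 11.59] T [-0.294  1.573 -0.07 ] Falong 2.58 Fx -3.07 tilt [ 6.e-04  2.e-04 -1.e+00]
```

Touched down. I'll ease off the load, then open the fingers.

Emit:
drive_tool:
  rows:
    - {"linear": [0,0,0.6],"roll": 0}
    - {"linear": [0,0,1.2],"roll": 0}
    - {"linear": [0,0,1.2],"roll": 0}
    - {"linear": [0,0,1.2],"roll": 0}

```text
t: 15.5
ee_pos: [0.5209, 0.2296, 0.1892]
tool_rot: [-1.445, -0.729, 0.729]
contact_force: [-1.4, 0.3, 3.0]
finger_gap: 0.056
```

Emit:
drive_tool:
  rows:
    - {"linear": [0,0,0],"roll": 0}
    - {"linear": [0,0,0],"roll": 0}
    - {"linear": [0,0,0],"roll": 0}
    - {"linear": [0,0,0],"roll": 0}
    - {"linear": [0,0,0],"roll": 0}
    - {"linear": [0,0,0],"roll": 0}
    - {"linear": [0,0,0],"roll": 0}
    - {"linear": [0,0,0],"roll": 0}
  gripper: 85

```text
t: 16.17
ee_pos: [0.5208, 0.2295, 0.189]
tool_rot: [-1.445, -0.729, 0.729]
contact_force: [0.8, -0.3, -0.5]
finger_gap: 0.0852
```

```bash
python3 st.py
```

```text
t 16.1667 pos [0.5208 0.2295 0.189 ] zang 143.52 gap 0.0852 F [ 0.77 -0.31 -0.46] T [ 0.121 -0.13  -0.036] Falong -0.81 Fx 0.21 tilt [-1.e-04 -0.e+00 -1.e+00]
```

Emit:
drive_tool:
  rows:
    - {"linear": [0,0,4],"roll": 0}
    - {"linear": [0,0,14],"roll": 0}
    - {"linear": [0,0,30],"roll": 0}
    - {"linear": [0,0,55],"roll": 0}
    - {"linear": [0,0,85],"roll": 0}
    - {"linear": [0,0,115],"roll": 0}
    - {"linear": [0,0,145],"roll": 0}
    - {"linear": [0,0,170],"roll": 0}
    - {"linear": [0,0,190],"roll": 0}
    - {"linear": [0,0,200],"roll": 0}
    - {"linear": [0,0,200],"roll": 0}
    - {"linear": [0,0,200],"roll": 0}

```text
t: 17.17
ee_pos: [0.5205, 0.2294, 0.3892]
tool_rot: [-1.445, -0.729, 0.728]
contact_force: [0.8, -0.6, -0.2]
finger_gap: 0.0853
```

```bash
python3 st.py; python3 - <<'E'
from h import *
g=eyes.grab_frame("wrist");f=eyes.grab_frame("side");P=pts(g)
cv2.imwrite("pics/g.png",np.hstack([cv2.resize(f["pixels"],(400,300)),cv2.resize(g["pixels"],(400,300))])[...,::-1])
H,S,V=cv2.split(cv2.cvtColor(g["pixels"],cv2.COLOR_RGB2HSV))
m=(H>40)&(H<90)&(S>80)&(P[...,2]<.02);q=P[m][:,:2].astype(np.float32);r=cv2.minAreaRect(q);print("tray",r)
m=((H<8)|(H>172))&(S>140)&(P[...,2]>.03);q=P[m];print("cap top",cv2.minEnclosingCircle(q[:,:2].astype(np.float32)),np.percentile(q[:,2],[5,50,95]))
A=np.c_[q[:,:2],np.ones(len(q))];k=q[:,2]>np.median(q[:,2])-.004;print("tilt",np.linalg.lstsq(A[k],q[k,2],rcond=None)[0][:2])
E
```

```text
t 17.1667 pos [0.5205 0.2294 0.3892] zang 143.51 gap 0.0853 F [ 0.83 -0.59 -0.24] T [ 0.048 -0.041  0.033] Falong -1.01 Fx 0.02 tilt [ 3.e-04  8.e-04 -1.e+00]
tray ((0.5199571251869202, 0.2315971702337265), (0.16657112538814545, 0.1671065390110016), 75.65377807617188)
cap top ((0.5213465094566345, 0.22917838394641876), 0.0234748013317585) [0.04330318 0.04448947 0.04568799]
tilt [0.00183747 0.00024758]
```

View pics/g.png

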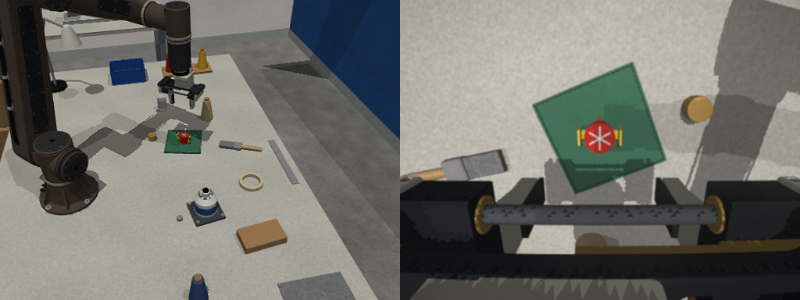

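The cap stands flat and upright at (600,137), near the tray's centre. The tabs have sprung out and the gripper is clear. Everything else is where it was.

```bash
python3 -c "
from station import arm
print(arm.sign_off())"
```

```text
the job is handed in; nothing more can be done
None
```

The jar is open, and the cap stands the right way up near the centre of the green tray, released. I handed the job in at about 17 s; no verdict is reported.

**What I did:**
- I gripped the cap across both tabs with 8 N, then 12 N. The opening of about 56 mm meant both tabs were fully in.
- I turned it anticlockwise in small steps and met the stop at about 46.5°.
- I backed off 2.5°, lifted the cap straight off, carried it over and lowered it until it touched down. Then I opened the fingers and backed away.

**Last checks:**
- **Position:** the cap's axis is about 3 mm from the tray's centre.
- **Height and tilt:** the cap's top is about 44.5 mm above the table, against the expected 46 mm and within the camera's 2 mm error. Its tilt is about 0.002 rad.
- **Clearance:** the gripper is about 200 mm above where it let go.
- **Other things:** the bystanders in the last pictures look unmoved; I did not measure them.

**Forces above what I aimed for:**
- **Turning torque:** the last step against the stop read 0.54 N m, slightly over the 0.5 N m guide. I backed off straight away and the cap then lifted freely, so I saw no sign of damage.
- **Set-down force:** it peaked at about 12 N before I eased off and let go.

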